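# Find and press the concealed catch of the bit chest

### The arm

A 6-joint arm with a two-finger parallel gripper is mounted at the origin on a cart in front of the work surface, level with it; the furniture and walls round the work are solid. World frame = base frame: x ahead of the robot, y to its left, z up, the work surface at z = 0. Lengths are in mm, angles in rad, forces in N, time in s.
With the tool pointing down it reaches from about 250 to 725 mm from the base axis. Payload 4 kg.
Tool frame: the origin (TCP) lies on the centre line of the jaws, within the pads' length; the fingertips stand 11 mm ahead of it and the grasp point (between the pads) lies 8 mm behind it (bot.nose_length is the distance from the TCP to the fingertips, in mm); x points along the fingers, y is the direction in which the jaws open and shut, and the axes are right-handed (so a half turn about x gives the same grasp; the last joint's range is limited). The gripper opens to 85 mm and grips with 20 to 120 N. Pads are 22 mm wide; open, the fingers measure 114 mm over their backs; the gripper's body (76 mm by 85 mm) begins 54 mm behind the grasp point. The pads swing forward as they close: fully open they stand 13 mm farther back than shut.
Start: joints at [-1.263, 0.241, 0.005, 1.335, 0, 1.571], TCP at [151.479, -476.501, 242.306] pointing down, gripper open.
Joint ranges: [-2.72, 2.72], [-1.05, 1.87], [-1.09, 1.28], [-1.99, 2.15], [-1.42, 1.44], [-3.14, 3.14]. Speed limits (rad/s): [2.79, 2.79, 3.14, 3.14, 3.14, 3.14].

### API

Orientations are given as a unit quaternion [x, y, z, w].
In Python, from workcell import bot gives the robot as it stands. Calls block until the motion is done:
- bot.move_pose(position, orientation): joint-space move of the TCP to a pose.
- bot.move_linear(position, rot=None, vel=150): straight line of the TCP; rot=None keeps the orientation; vel is the mean speed in mm/s.
- bot.set_joints(angles): joint-space move.
- bot.grip(opening, newtons=None): finger opening in mm; newtons is the grip in N (None keeps the last); returns when the fingers have stopped.
- bot.hold(seconds).
- bot.solve_ik(position, orientation): joint angles nearest the present ones, or None.
- bot.read_camera(name): name is "scene" or "top"; returns a dict with "pixels" (400x640x3 uint8, blue, green, red), "vfov" (degrees; the focal length in pixels is half the picture's height over the tangent of half this angle, whatever the lens; pixels are square), "cx", "cy" (the principal point, pixels), "cam_to_world" (4x4, takes a point from camera to world coordinates). Camera axes: x right, y up, looking along -z (the intrinsics and any distortion apply to the point x, -y, -z); pixel columns grow to the right and rows downward; lengths in mm; the calibration is good to about 2 mm. A picture is of the moment at which its call begins. There is no depth.
A pose or a line that the arm cannot do raises bot.PlanningError and nothing moves.
- bot.hand_in(): hands the job in, once; it reports no verdict.
Readings, each from a call of its own:
- bot.current_clock(): time.
- bot.current_joint_positions(): joint angles.
- bot.current_qd(): joint speeds.
- bot.current_effort(): joint torques, N m.
- bot.current_eef_pos(): TCP position.
- bot.current_eef_rot(): TCP orientation.
- bot.current_wrist_force(): force on the tool from outside, world axes, zero at the start.
- bot.current_moment(): the same for the moment, N m.
- bot.current_grip_width(): finger opening in mm.
Only numpy, scipy, OpenCV 4.12 (cv2) and the standard library are available. Lean on these libraries where they do the work, as an engineer would, in place of code of your own. Each camera call takes 0.05 s, during which the arm holds its last target.

### The job

Get the bit drawer open: the low wooden chest on the bench has a drawer without a handle, kept shut by a concealed catch: one of the four alike round discs let into its flat top is a push button, the other three are fixed. Feel over the discs with closed fingertips until you find the one that gives, press it in so that the drawer springs out, then let go of the button and take your hand away. Do not touch the drawer, and leave the things standing round the chest where they are.

Things in the scene. Friction and masses are not known exactly. Their poses are not given: they have to be found in the camera images.
- chest: Low wooden chest fixed to the bench, 150 (x, front to back) x 270 (y) x 80 mm (z). Origin: centre of its underside; x points from drawer front to back, z up; flat top at z = 80 mm. Along the line x = 0 of the top, 62 mm apart, are four 49 mm round holes, each filled by a 46 mm wooden disc with its face 2 mm below the top. They look alike: one, a different one each time, is the button, the others are rigid.
- disc_1 (a point): Centre of the face of the first disc place (counted from the chest's +y end), at [0, 93, 78] mm in the chest's frame. Its z stays at the undisturbed face. It does not tell whether this disc is the button.
- disc_2 (a point): Centre of the face of the second disc place (counted from the chest's +y end), at [0, 31, 78] mm in the chest's frame. Its z stays at the undisturbed face. It does not tell whether this disc is the button.
- disc_3 (a point): Centre of the face of the third disc place (counted from the chest's +y end), at [0, -31, 78] mm in the chest's frame. Its z stays at the undisturbed face. It does not tell whether this disc is the button.
- disc_4 (a point): Centre of the face of the fourth disc place (counted from the chest's +y end), at [0, -93, 78] mm in the chest's frame. Its z stays at the undisturbed face. It does not tell whether this disc is the button.
- catch (a joint): How far the button disc is pressed in, m: 0 at rest, 0.007 fully in. A spring pushes it back: about 2 N to start it moving, about 4.5 N fully in. From about 0.0045 on it frees the drawer. It reads 0 while another disc is pressed.
- drawer (a joint): How far the drawer is out, m: 0 shut (held by the catch), 0.06 fully out. Once freed, its own spring (2 to 4.5 N) drives it out fully in about half a second and keeps it there.
- drawer_front (a point): Middle of the outer face of the drawer front (248 mm wide, 56 mm high), at [-75, 0, 38] mm in the chest's frame when shut; moves to its -x by 60 mm.
- tape_measure: Loose tape measure, 58x77x62 mm, standing near the chest's -y end. Origin: centre of its underside. Leave alone.
- small_bin: Loose small plastic parts bin, 93x71x51 mm, near the chest's +y end. Origin: centre of its underside. Leave alone.
- spring_clamp: Loose black spring clamp, 75x106x20 mm, lying behind the chest. Origin: centre of its underside. Leave alone.

How it is judged (in metres and radians):
On the way, in this order (a step that is already met when the one before it is completed fails the run):
1. the button disc is pressed in (value of joint catch above 0.004 m).
2. the drawer has sprung out (value of joint drawer above 0.05 m), for 0.2 s.
At the end, for the whole second after the job is handed in: The drawer stands more than 50 mm out, the button is back within 2 mm of its rest position, and the loose things are within 20 mm of where they stood (value of joint drawer above 0.05 m and value of joint catch below 0.002 m and distance of each of tape_measure, small_bin, spring_clamp from where it was at the start of the episode below 0.02 m); the robot touches nothing.
It fails at once if the drawer is touched (more than 2 N) (contact force between any of the fingers, the arm and drawer above 2 N).
It fails at once if a bystander is moved or lifted by more than 20 mm (distance of any of tape_measure, small_bin, spring_clamp from where it was at the start of the episode above 0.02 m).
It also fails if it takes over 48 s, if anything falls off the work surface, if the arm or the gripper's body presses on something with over 40 N, if the wrist force passes 120 N, or if a joint passes its speed limit or range.

## Working session

There is one attempt and no reset: what is moved stays moved. The work goes in short steps, each a Python script; the robot and the scene stay as the last script left them, time stands still between calls to the robot, and variables do not carry over. Pictures are saved under pics/ and viewed, and the job is handed in when it is done.

```bash
ls; mkdir -p pics
python3 - <<'E'
from workcell import bot
import cv2,numpy as np
for n in("scene","top"):
    c=bot.read_camera(n); cv2.imwrite(f"pics/{n}0.png",c["pixels"]); print(n,{k:(np.round(v,4).tolist() if k!="pixels" else 0) for k,v in c.items()})
    np.save(f"{n}0.npy",c,allow_pickle=True)
print(bot.current_clock(),bot.current_eef_rot(),bot.current_wrist_force(),bot.nose_length)
E
```

```text
pics
scene {'pixels': 0, 'vfov': 52.694, 'cx': 315.7061, 'cy': 205.4041, 'cam_to_world': [[-0.8521, 0.3557, -0.3839, 110.2651], [-0.5232, -0.5956, 0.6095, 717.4405], [-0.0118, 0.7202, 0.6937, 878.6164], [0.0, 0.0, 0.0, 1.0]]}
top {'pixels': 0, 'vfov': 54.4714, 'cx': 324.0464, 'cy': 195.9214, 'cam_to_world': [[-0.0037, 0.9972, -0.0743, 499.9068], [-0.9999, -0.0024, 0.0166, 52.2504], [0.0163, 0.0743, 0.9971, 973.2389], [0.0, 0.0, 0.0, 1.0]]}
0.1 [-0.6986399  -0.10903371  0.69886395 -0.10771775] [ 0.28894282 -0.10625085  0.28383794] 11.0
```

View pics/top0.png

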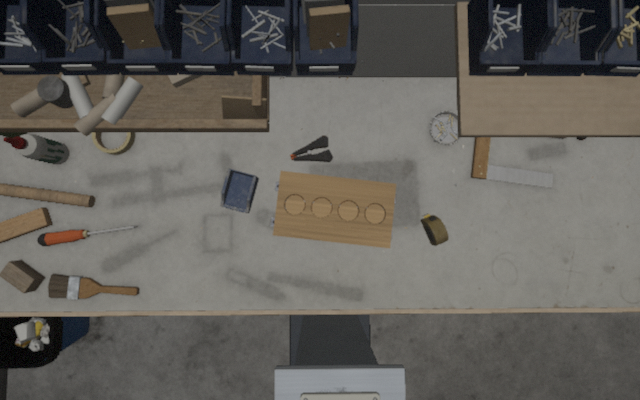

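View pics/scene0.png

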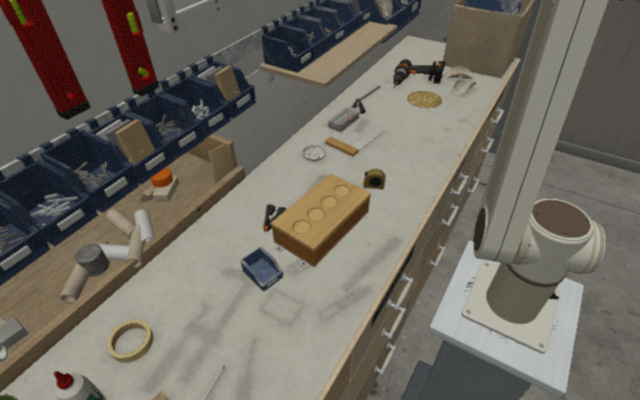

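The top view shows the chest with its discs near (295,205), (321,208), (348,211) and (375,213). The bin is at (239,190), the tape at (434,229) and the clamp at (312,150). Next I'll refine the disc centres in both views.

```bash
cat > h.py <<'E'
import numpy as np,cv2
def ray(c,u,v):
    f=200/np.tan(np.radians(c["vfov"])/2); T=np.array(c["cam_to_world"])
    d=T[:3,:3]@np.array([(u-c["cx"])/f,-(v-c["cy"])/f,-1.]); return T[:3,3],d
def onz(c,u,v,z):
    o,d=ray(c,u,v); return o+d*(z-o[2])/d[2]
E
python3 - <<'E'
from h import *
for n,roi,s in(("top",(265,160,410,260),5),("scene",(262,165,382,270),6)):
    c=np.load(n+"0.npy",allow_pickle=True).item()
    p=c["pixels"]; x0,y0,x1,y1=roi
    cr=cv2.resize(p[y0:y1,x0:x1],None,fx=s,fy=s,interpolation=cv2.INTER_CUBIC)
    cr=cv2.convertScaleAbs(cr,alpha=1.5)
    cv2.imwrite(f"pics/{n}_crop.png",cr)
    hsv=cv2.cvtColor(p,cv2.COLOR_BGR2HSV)
    m=cv2.inRange(hsv,(8,80,60),(25,255,255)); mm=np.zeros_like(m); mm[y0:y1,x0:x1]=m[y0:y1,x0:x1]
    cs,_=cv2.findContours(mm,cv2.RETR_EXTERNAL,cv2.CHAIN_APPROX_NONE)
    k=max(cs,key=cv2.contourArea); print(n,cv2.contourArea(k),cv2.approxPolyDP(k,4,True)[:,0].tolist(),cv2.minAreaRect(k))
c=np.load("top0.npy",allow_pickle=True).item()
P=[onz(c,u,v,78) for u,v in((295,205),(321,208),(348,211),(375,213))]
print(np.round(P,1).tolist())
E
```

```text
top 7267.0 [[281, 171], [273, 234], [389, 247], [395, 184]] ((334.5284729003906, 209.06442260742188), (116.7261734008789, 64.1583251953125), 6.40435266494751)
scene 5062.0 [[331, 174], [270, 222], [274, 241], [312, 265], [367, 211], [369, 192]] ((320.1493225097656, 215.19235229492188), (62.23772430419922, 101.45032501220703), 44.32596206665039)
[[545.8, 104.4, 78.0], [538.7, 44.5, 78.0], [531.6, -17.7, 78.0], [526.8, -80.1, 78.0]]
```

View pics/top_crop.png

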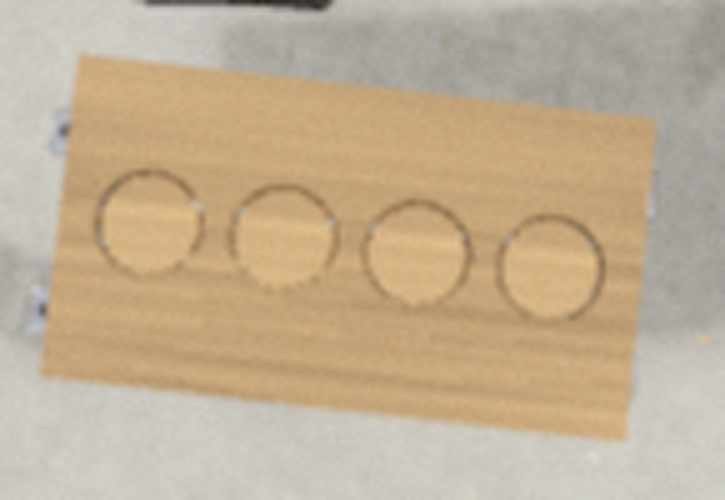

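View pics/scene_crop.png

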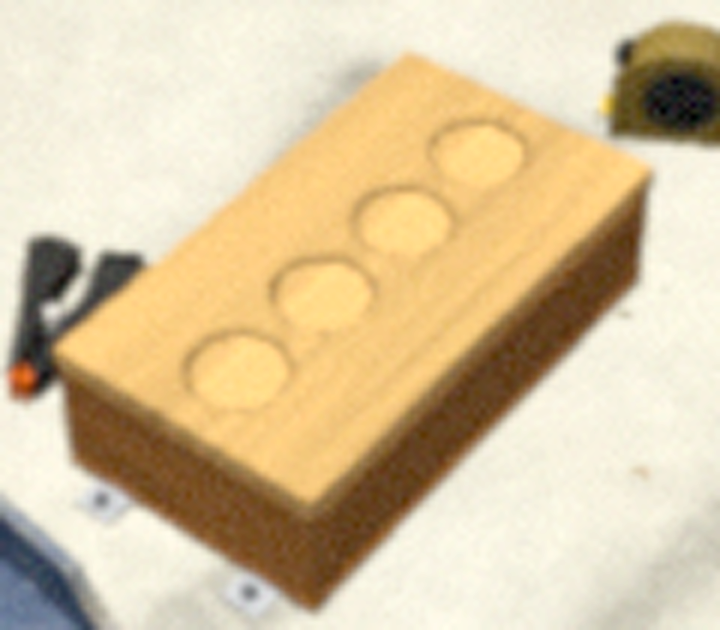

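Run:
```python
from h import *
t=np.load("top0.npy",allow_pickle=True).item(); s=np.load("scene0.npy",allow_pickle=True).item()
A=np.array([(150,223),(283,238),(416,253),(550,268)]); A=(A+.5)/5-.5+[265,160]
B=np.array([(237,370),(322,292),(403,222),(477,153)]); B=(B+.5)/6-.5+[262,165]
for a,b in zip(A,B):
    o1,d1=ray(t,*a);o2,d2=ray(s,*b)
    k=np.linalg.lstsq(np.c_[d1,-d2],o2-o1,rcond=None)[0]; p,q=o1+k[0]*d1,o2+k[1]*d2
    print(np.round((p+q)/2,1),np.round(np.linalg.norm(p-q),1),np.round(onz(t,*a,78),1),np.round(onz(s,*b,78),1))
# top face centre from corners
C=np.array([(80,55),(656,120),(626,440),(40,375)]);C=(C+.5)/5-.5+[265,160]
W=np.array([onz(t,*c,80) for c in C]);print(np.round(W,1),W.mean(0), [np.linalg.norm(W[i]-W[i-1]) for i in range(4)])
```

```text
[546.2 104.5  77.9] 3.3 [547.6 105.3  78. ] [544.7 103.8  78. ]
[539.   43.2  78.8] 3.6 [540.5  44.   78. ] [537.8  41.6  78. ]
[531.6 -18.4  77.3] 4.4 [533.4 -17.3  78. ] [529.3 -18.9  78. ]
[524.7 -80.2  77.5] 3.7 [526.3 -79.2  78. ] [522.9 -80.6  78. ]
[[ 625.4  137.7   80. ]
 [ 594.7 -129.    80. ]
 [ 447.5 -112.7   80. ]
 [ 478.2  155.2   80. ]] [536.42774222  12.80798149  80.        ] [np.float64(148.2911338083581), np.float64(268.4848212241063), np.float64(148.1341138327479), np.float64(269.68409315157686)]
```

```bash
cat >> h.py <<'E'
from scipy.spatial.transform import Rotation as Ro
cen=np.array([535.4,12.3]); ey=np.array([21.5,184.7]);ey/=np.linalg.norm(ey)
D={i:cen+ey*o for i,o in zip((1,2,3,4),(93,31,-31,-93))}
def rot(s=1):
    x=np.array([0,0,-1.]);y=np.r_[s*ey,0];return Ro.from_matrix(np.c_[x,y,np.cross(x,y)]).as_quat()
E
python3 - <<'E'
from h import *
from workcell import bot
for s in(1,-1):
    for i in (1,4): print(s,i,bot.solve_ik([*D[i],200],rot(s)))
c=[(s,bot.solve_ik([*D[4],200],rot(s))) for s in(1,-1)]
s=min((k for k in c if k[1] is not None),key=lambda k:abs(k[1][5]-1.571))[0]
open("s.txt","w").write(str(s))
bot.grip(0,20)
bot.move_pose([*D[4],200],rot(s))
bot.move_linear([*D[4],110])
bot.hold(.2)
print(s,bot.current_clock(),bot.current_eef_pos(),bot.current_wrist_force(),bot.current_grip_width())
c=bot.read_camera("scene");cv2.imwrite("pics/s1.png",c["pixels"])
E
```

```text
1 1 [0.1893646  0.37206402 0.0765153  1.27524761 0.         0.30524805]
1 4 [-0.15145994  0.32262676  0.00497551  1.25314507  0.         -0.03557649]
-1 1 [ 0.1893646   0.37206402  0.0765153   1.27524761  0.         -2.8363446 ]
-1 4 [-0.15145994  0.32262676  0.00497551  1.25314507  0.          3.10601616]
-1 3.7833 [525.57615479 -80.26744612 111.24899237] [-0.48782348 -0.47179298  0.58704185] -0.00035039169270692256
```

View pics/s1.png

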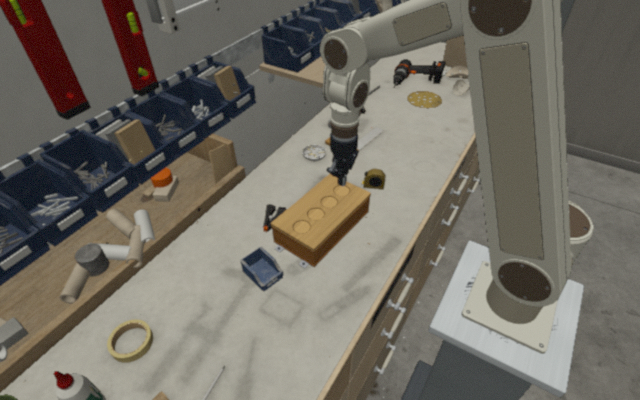

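The hand is above disc 4 (fingertips near (342,180)). This orientation leaves joint 6 close to its limit, so I'll turn the hand half round and then probe each disc.

```bash
cat >> h.py <<'E'
def probe(bot,i,zhi=110):
    p=D[i]
    bot.move_linear([*p,zhi]); bot.move_linear([*p,94],vel=60); bot.hold(.15)
    f0=bot.current_wrist_force()[2]; zc=None; log=[]
    z=93.
    while z>76:
        bot.move_linear([*p,z],vel=12); f=bot.current_wrist_force()[2]-f0; a=bot.current_eef_pos()[2]
        log.append((z,round(float(a),2),round(float(f),2)))
        if zc is None and f>1.2: zc=a
        if f>9: print(i,"RIGID?",log); return False,a
        if zc is not None and zc-a>5.5: print(i,"GIVES",log); return True,a
        z-=.7
    print(i,"bottom",log); return None,a
E
python3 - <<'E'
from h import *
from workcell import bot
bot.move_linear([*D[4],140])
bot.move_pose([*D[4],120],rot(1))
r=probe(bot,4); print(r,bot.current_clock(),bot.current_eef_pos())
if r[0] is False: bot.move_linear([*D[4],110],vel=100)
E
```

```text
4 RIGID? [(93.0, 93.11, 0.23), (92.3, 92.27, -0.44), (91.6, 91.53, 0.25), (90.89999999999999, 90.83, 0.23), (90.19999999999999, 90.13, -0.13), (89.49999999999999, 89.44, 0.57), (88.79999999999998, 89.11, 2.97), (88.09999999999998, 89.09, 7.43), (87.39999999999998, 89.08, 11.69)]
(False, np.float64(89.07661225979827)) 9.9 [524.80435077 -80.09915455  89.07661226]
```

Disc 4 is rigid: contact came at exactly z=89. I'll carry on with discs 3, 2 and 1.

Run:
```python
from h import *
from workcell import bot
for i in(3,2,1):
    bot.move_linear([*D[i],110],vel=120)
    r=probe(bot,i); print(r,bot.current_clock(),bot.current_eef_pos())
    if r[0] is False: bot.move_linear([*D[i],110],vel=100)
    else:
        bot.hold(.2); c=bot.read_camera("scene");cv2.imwrite("pics/s2.png",c["pixels"]); break
```

```text
3 GIVES [(93.0, 93.08, 0.66), (92.3, 92.29, 1.16), (91.6, 91.56, 0.82), (90.89999999999999, 90.82, 1.23), (90.19999999999999, 90.13, 0.26), (89.49999999999999, 89.43, -0.04), (88.79999999999998, 89.0, 2.71), (88.09999999999998, 88.42, 4.77), (87.39999999999998, 87.58, 5.28), (86.69999999999997, 86.76, 5.0), (85.99999999999997, 86.03, 5.36), (85.29999999999997, 85.14, 4.11)]
(True, np.float64(85.13709596825953)) 14.7583 [531.96929319 -18.50855918  85.13709597]
```

Disc 3 gives: it went from 89 to 85.1 at about 5 N. Noise set the contact mark too early, so the probe stopped short at 3.9 mm and I'll press further.

Run:
```python
from h import *
from workcell import bot
for z in(84.3,83.5,82.8):
    bot.move_linear([*D[3],z],vel=12); print(bot.current_eef_pos()[2],bot.current_wrist_force()[2])
bot.hold(.9)
print(bot.current_eef_pos(),bot.current_wrist_force(),bot.current_clock())
c=bot.read_camera("scene");cv2.imwrite("pics/s3.png",c["pixels"])
```

```text
84.32990116493224 3.602837176970576
83.55214916441334 3.943883710701928
82.83119185962616 3.7980889880961755
[531.95641679 -18.47185077  82.86816905] [ 1.53652251 -0.59551477  3.86543844] 16.6583
```

View pics/s3.png

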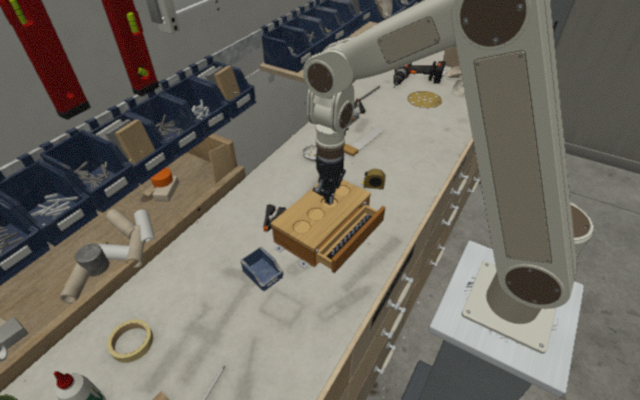

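The drawer is out, with its front edge running from (322,268) to (384,210). Now I'll lift straight up and check the opening.

Run:
```python
from h import *
from workcell import bot
bot.move_linear([*D[3],100],vel=40)
bot.move_linear([*D[3],240],vel=150)
# back to start posture, hand well clear of the view
bot.move_pose([151.5,-476.5,242.3],bot.current_eef_rot()) if bot.solve_ik([151.5,-476.5,242.3],bot.current_eef_rot()) is not None else print("no ik")
bot.hold(.3)
print(bot.current_clock(),bot.current_eef_pos(),bot.current_wrist_force())
for n in("scene","top"):
    c=bot.read_camera(n);cv2.imwrite(f"pics/{n}4.png",c["pixels"]);np.save(n+"4.npy",c,allow_pickle=True)
c0=np.load("top0.npy",allow_pickle=True).item()
for nm,(x,y,X,Y) in dict(bin=(215,162,265,218),tape=(412,205,455,252),clamp=(285,130,340,168)).items():
    a,b=(k["pixels"][y:Y,x:X].astype(np.float32).mean(2) for k in(c0,c)); print(nm,cv2.phaseCorrelate(a,b))
p=cv2.resize(c["pixels"][160:280,255:415],None,fx=5,fy=5,interpolation=cv2.INTER_CUBIC);cv2.imwrite("pics/t4c.png",cv2.convertScaleAbs(p,alpha=1.5))
```

```text
20.8083 [ 151.96868368 -476.34044743  242.27673653] [ 0.70253682  0.8622732  -0.31129968]
bin ((-0.05523947926894479, 0.03428298284804043), 1.0047228032747904)
tape ((0.48489972826031646, 0.016675964885475736), 0.944873046875)
clamp ((-0.015871061843188983, 0.0007941276392351426), 0.9853412202000618)
```

View pics/t4c.png

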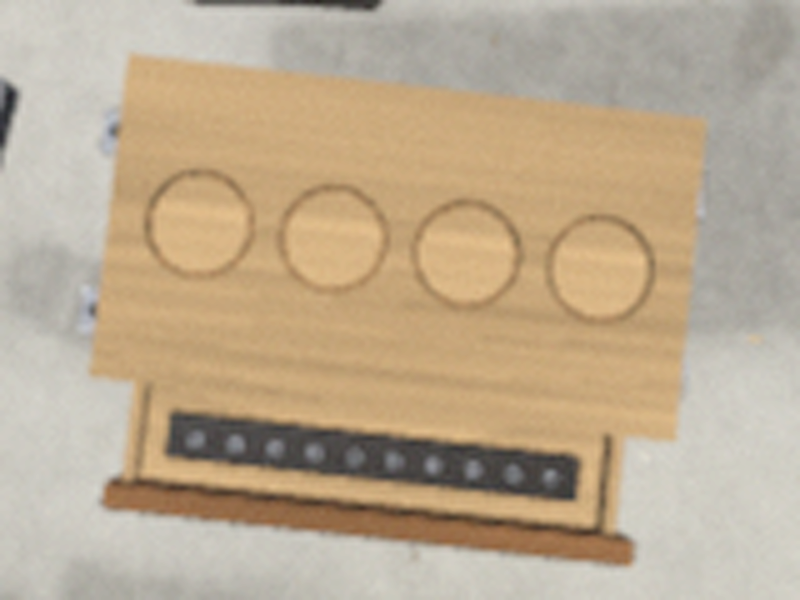

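View pics/scene4.png

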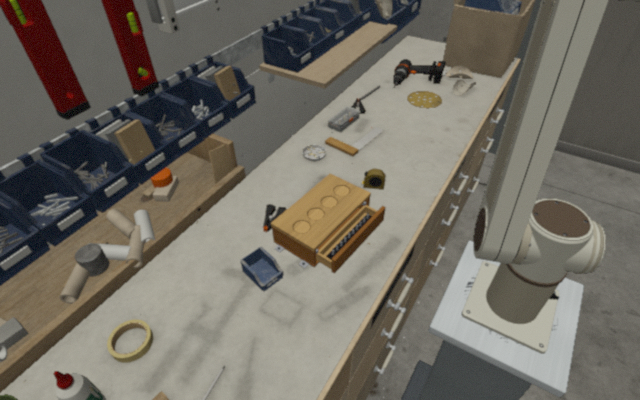

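The drawer stands out, disc 3 is level with the others again, and the bystanders haven't moved. One quick measurement of the opening from this same picture, then I'll hand in.

Run:
```python
from h import *
from workcell import bot
c=np.load("top4.npy",allow_pickle=True).item()
g=lambda x,y:((x+.5)/5-.5+255,(y+.5)/5-.5+160)
ex=np.array([ey[1],-ey[0]])
for z,q in((66,(370,540)),(10,(370,540)),(66,(370,520))):
    w=onz(c,*g(*q),z)[:2]; print(z,q,"drawer out ~",-(w-cen)@ex-75)
bot.hand_in(); print(bot.current_clock())
```

```text
66 (370, 540) drawer out ~ 59.82651141017115
10 (370, 540) drawer out ~ 65.68750355906582
66 (370, 520) drawer out ~ 50.73500993342985
the job is handed in; nothing more can be done
the job is handed in; nothing more can be done
```

The drawer is open and the job is handed in, at about 21 s of the 48 s allowed. `hand_in()` gave no verdict.

**What I did:** I located the discs from the two camera views and felt them with closed fingertips.
- **Disc 4** was rigid: it stopped the fingers at z = 89 mm, and the force rose to about 12 N.
- **Disc 3** gave way at about 4–5 N. I pressed it in by about 6 mm, held it until the drawer sprang out, then lifted straight up and moved the hand back to its start position.
- **Discs 1 and 2** did not need testing.

**Last checks:**
- **Drawer:** the top picture shows it about 60 mm out, measured at the outer top edge of its front. The other two sample points or heights I tried gave 51 and 66 mm.
- **Button:** disc 3 looks level with the others again. I judged this by eye in the picture, without measuring it.
- **Bystanders:** the bin and clamp shifted by less than 0.1 px. The tape measure read 0.5 px, roughly 1 mm, which may just be noise and is far below 20 mm.
- **Hand:** it is clear of everything, with wrist force at noise level.

**What went wrong on the way:**
- My first gripper orientation put joint 6 close to its limit, so I turned the hand half round before probing.
- Force noise marked contact on disc 3 too early, so that probe stopped 3.9 mm in and I pressed on from there.
- The two camera views disagreed by 3–4 mm on the disc positions, so I used the midpoints.

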